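Set the tube mixer to fast and start it

TASK

Set the tube mixer running at full speed: with the fingers, push its speed lever from rest past the first detent (slow) all the way to the second stop (fast), then press the larger button, start, fully down and let it come up. Do not take the lever's knob between the fingers; do not press the smaller button (stop), and leave everything else on the bench and on the mixer where it stands.

Things in the scene. Friction and masses are not known exactly. Their poses are not given: they have to be found in the camera images.
- mixer: bench-top tube roller mixer, a white box 240 x 340 x 75 mm fixed to the bench. Origin at the centre of its underside; x to its far side, y to its left, z up. Its flat grey control deck (top 76 mm above the bench) is its right half (-y); rubber rollers with three tubes lying on them, reaching 112 mm above the bench, fill its left half.
- speed_lever (a joint): the mixer's speed lever, rad: a steel arm swinging level over the deck about an upright pivot, from the mixer's left to its right as the value grows. 0 stop (rest), 0.45 first detent (slow, one bar), 0.9 hard second stop (fast, two bars). A click mechanism draws it into these places: at the knob about 6 N to leave rest or the detent; past 0.72 it is drawn on to the second stop.
- lever_knob (a point): middle of the lever's black upright knob, a round post 22 mm in diameter and 34 mm tall (89 to 123 mm above the bench); this point is 106 mm above the bench and 100 mm from the pivot's axis. Below the knob is the flat arm, 14 mm wide, its top 87 mm above the bench.
- lever_pivot (a point): point on the lever's pivot axis, 75 mm above the bench, at (80, -85) mm in the mixer's x, y. The hub there is 34 mm in diameter, its top 90 mm above the bench. At joint value q the knob lies 100 mm from it, in the mixer's direction (-cos(0.45 - q), sin(0.45 - q)).
- start_button (a joint): travel of the start button in m: 0 up, 0.006 fully down; spring, about 5 N when fully down, comes up again by itself.
- start_button_top (a point): centre of the top face of the start button: the LARGER of the two round grey buttons near the front edge of the deck, 32 mm in diameter, on the mixer's right, at (-82, -122) mm in the mixer's x, y, 97 mm above the bench; pressed straight down.
- stop_button (a joint): travel of the stop button in m: 0 up, 0.005 fully down. Not to be pressed.
- stop_button_top (a point): centre of the top face of the stop button: the SMALLER round grey button, 18 mm in diameter, left of the start button, at (-82, -45) mm in the mixer's x, y.
- jar: small white-capped specimen jar, 38 mm in diameter, 45 mm tall, standing loose on the far left corner of the control deck. Origin at the centre of its underside. Leave alone.
- tube_rack: loose green tube rack 120 x 75 mm with three capped tubes, 102 mm tall, standing just right of the mixer. Origin at the centre of its underside. Leave alone.
- tip_box: loose pipette tip box 83 x 118 x 70 mm, elsewhere on the bench. Origin at the centre of its underside. Leave alone.
- reagent_bottle: loose glass bottle, 68 mm in diameter, 160 mm tall, elsewhere on the bench. Origin at the centre of its underside. Leave alone.
- beaker: loose glass beaker, 80 mm in diameter, 100 mm tall, elsewhere on the bench. Origin at the centre of its underside. Leave alone.
- petri_dish: loose petri dish, 70 mm in diameter, 17 mm tall, before the mixer on its left. Origin at the centre of its underside. Leave alone.
- marker: loose marker pen 18 x 134 x 14 mm, lying before the mixer. Origin at the underside, 17 mm from its middle; long along its y. Leave alone.

How it is judged:
By the outcome, as a careful person would: the job done as asked, in the order asked, and still so for the second after the job is handed in, with the robot touching nothing.
It also fails if it takes over 40 s, if anything falls off the work surface, if the arm or the gripper's body presses on something with over 40 N, if the wrist force passes 120 N, or if a joint passes its speed limit or range.

ROBOT

A 7-joint arm with a two-finger parallel gripper is mounted at the origin on the work surface. World frame = base frame: x ahead of the robot, y to its left, z up, the work surface at z = 0. Lengths are in mm, angles in rad, forces in N, time in s.
With the tool pointing down it reaches from about 400 to 875 mm from the base axis. Payload 4.4 kg.
Tool frame: the origin (TCP) lies at the very end of the fingers, on their centre line; the grasp point (between the pads) lies 19 mm behind it; y points along the fingers, x is the direction in which the jaws open and shut, and the axes are right-handed (so a half turn about y gives the same grasp; the last joint's range is limited). The gripper opens to 85 mm and grips with 20 to 120 N. Pads are 22 mm wide; open, the fingers measure 114 mm over their backs; the gripper's body (76 mm by 85 mm) begins 54 mm behind the grasp point. The pads swing forward as they close: fully open they stand 13 mm farther back than shut.
Start: joints at [-1.412, 0.628, 0.038, 1.517, -0.027, 0.996, -0.02], TCP at [144.867, 633.665, 231.313] pointing down, gripper open.
Joint ranges: [-3.06, 3.06], [-0.37, 2.12], [-1.25, 1.32], [0.18, 2.47], [-1.1, 4.24], [0.23, 1.98], [-2.94, 2.94]. Speed limits (rad/s): [2.57, 2.57, 3.14, 3.14, 3.14, 3.14, 3.14].

INTERFACE

Orientations are given as [roll, pitch, yaw] about the fixed x, y, z axes, in that order (R = Rz(yaw) Ry(pitch) Rx(roll)).
In Python, from cell import ctrl, get_image, nets gives the robot as it stands. The module is installed in compiled form; this text tells all that it offers.
- The arm moves only by the tool step_arm, never from a script. Its argument "moves" is text: rows parted by semicolons, each of 7 numbers parted by spaces: the shift along the tool's x, y, z normalised to -1 to 1, where 1 is 0.05 m, then the turn, a rotation vector about the tool's x, y, z normalised to -1 to 1, where 1 is 0.12 rad, then the opening, from 0 (shut) to 1 (fully open). A call has 1 to 20 rows; each row shifts and turns the commanded pose from where the row before left it, along the tool's axes as they then stand; what a row does not reach is not made up. A row lasts 1/10 s, in which the tool goes at most 50 mm and 8.59 degrees, less where a joint would pass 70% of its speed; a pose out of reach is approached as far as the arm can. A call with a number of a shift or a turn outside -1 to 1 is refused whole. A call with a gripper value outside its range is refused whole. The fingers move at their own pace and stop on an object; the grip force is fixed at half the most. Time passes only in rows, so rows that do not move let the fingers close. It gives the time, the measured TCP pose, the force and the opening at its end, in the units of the state.
- ctrl.read_state(): the state, without advancing time (a new reading comes with each control period).
- get_image(name): name is "side" or "top" or "wrist"; returns a dict with "color" (400x640x3 uint8, blue, green, red), "vertical_fov" (degrees; the focal length in pixels is half the picture's height over the tangent of half this angle, whatever the lens; pixels are square), "cx", "cy" (the principal point, pixels), "k1" (the pictures are not rectified: a ray, as slopes to the right and down, at radius r is drawn at 1 + k1 r^2 times it, then the intrinsics apply), "R" (3x3) and "t" (3): a world point X has camera coordinates R X + t; the wrist camera has in their place "T_tool_cam" (4x4, takes a point from camera to tool coordinates, whose origin is the TCP and whose axes are the tool frame's). Camera axes: x right, y down, z forward; pixel columns grow to the right and rows downward; lengths in mm; the calibration is good to about 2 mm. A picture is of the moment at which its call begins: read the wrist's pose just before it. There is no depth.
- ctrl.finish_job(): hands the job in, once; it reports no verdict.
Trained networks look in a picture, given as the dict that the camera call returned (one of the last four; its "shot" number tells which), for a name from the list of things; names that differ only in an ending like _2 or _b are one class to them, and where a whole thing is asked for, a point or a joint stands for the part that bears it (a point fixed in the world has none). Each returns a list of dicts, best first, with "conf" (0 to 1); they miss things now and then, are a little off and sometimes report something else, mostly with a low value. They report only what shows in the picture. A call takes as long as a camera call.
- nets.find_in(picture, target): "position" ([x, y, z] in mm, in world coordinates, good to about 4 mm: the middle of the surface that is visible of it).
- nets.cut_out(picture, target): "pixels" (400x640 bool, what is visible of it).
- nets.place_of(picture, target): "position" ([x, y, z] in mm, in world coordinates, good to about 4 mm: a listed point, or the origin of a listed thing).
The state is a dict: "clock": time; "qpos": joint angles; "qd": joint speeds; "tau": joint torques, N m; "eef_pos": TCP position; "tool_rot": TCP orientation; "force": force on the tool from outside, world axes, zero at the start; "torque": the same for the moment, N m; "width": finger opening in mm.
Only numpy, scipy, OpenCV 4.12 (cv2) and the standard library are available. Lean on these libraries where they do the work, as an engineer would, in place of code of your own. Each camera call takes 0.05 s, during which the arm holds its last target.

## Working session

There is one attempt and no reset: what is moved stays moved. The work goes in short steps, Python scripts to look and compute and a tool call to move; the robot and the scene stay as the last step left them, time stands still between calls to the robot, and variables do not carry over. Pictures are saved under pics/ and viewed, and the job is handed in when it is done.

Besides the shell and the picture viewer there is one more tool, called after "Call:" as name(argument=value, ...), one argument or row to a line, values as JSON. step_arm: Moves the arm, as the interface text tells. Scaled input: -1 to 1 covers 0.05 m each way for a shift and 0.12 rad each way for a turn. Its arguments: {"type":"object","properties":{"moves":{"type":"string"}},"required":["moves"]}

```bash
mkdir -p pics; python3 - <<'E'
from cell import ctrl,get_image,nets
import cv2
print(ctrl.read_state())
for n in ("side","top"):
    p=get_image(n); cv2.imwrite(f"pics/{n}0.png",p["color"])
    print(n,{k:v for k,v in p.items() if k!="color"})
    for t in ("mixer","lever_knob","lever_pivot","start_button_top","stop_button_top","jar","tube_rack"):
        r=nets.place_of(p,t)
        print(t,[( [round(float(a)) for a in d["position"]],round(d["conf"],2)) for d in r[:2]])
E
```

```text
{'clock': 0.0, 'qpos': array([-1.41181097,  0.629338  ,  0.03842713,  1.51839021, -0.02698275,
        0.99625567, -0.02001927]), 'qd': array([-0.00030549,  0.0014964 ,  0.00109588,  0.00106484, -0.00036459,
       -0.00088307, -0.0002363 ]), 'tau': array([-6.67113709e-04, -5.63398540e+01,  1.22636843e+00, -1.93438804e+01,
        1.10927687e-02,  1.08393034e-02, -4.18325342e-06]), 'eef_pos': array([144.71297812, 633.04805955, 230.38696318]), 'tool_rot': array([-1.57082665,  0.00187335,  1.34601254]), 'force': array([ 0.04345642,  0.92434817, -0.1631433 ]), 'torque': array([-0.01658031,  0.02989298, -0.02177244]), 'width': 85.39674505118813}
side {'vertical_fov': 48.7628597157013, 'cx': 320.25017629579673, 'cy': 205.0991174425744, 'k1': -0.018174605225793512, 'R': array([[-0.85433843, -0.51964638, -0.00857256],
       [-0.39520947,  0.66028977, -0.63861326],
       [ 0.33751345, -0.54220389, -0.76948009]]), 't': array([ 491.40099411,  285.52758298, 1039.18128966]), 'shot': 1}
mixer [([583, 88, 4], 0.96), ([497, -31, 96], 0.64)]
lever_knob [([572, 43, 107], 0.67)]
lever_pivot [([659, -2, 75], 0.8), ([568, 43, 108], 0.69)]
start_button_top [([497, -32, 96], 0.51), ([409, 25, -5], 0.22)]
stop_button_top [([499, 41, 98], 0.43), ([407, 22, -6], 0.24)]
jar [([665, 60, 78], 0.73)]
tube_rack [([580, -158, 0], 0.74)]
top {'vertical_fov': 44.289074815844614, 'cx': 326.19138590513114, 'cy': 195.72420818895208, 'k1': -0.08019957301783809, 'R': array([[-0.0200406 , -0.99975597, -0.00929351],
       [-0.99636956,  0.02074025, -0.08256843],
       [ 0.08274103,  0.00760505, -0.99654206]]), 't': array([  16.79676691,  595.67963683, 1616.10453797]), 'shot': 2}
mixer [([582, 83, 0], 0.65)]
lever_knob [([573, 42, 106], 0.47)]
lever_pivot [([660, 1, 71], 0.74)]
start_button_top [([499, -39, 102], 0.59)]
stop_button_top [([504, 41, 99], 0.41)]
jar [([670, 61, 73], 0.4)]
tube_rack [([586, -157, 4], 0.73), ([500, -39, 99], 0.27)]
```

View images.

View pics/side0.png

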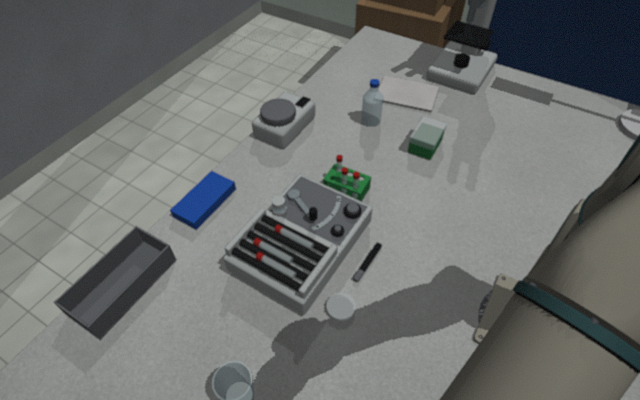

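View pics/top0.png

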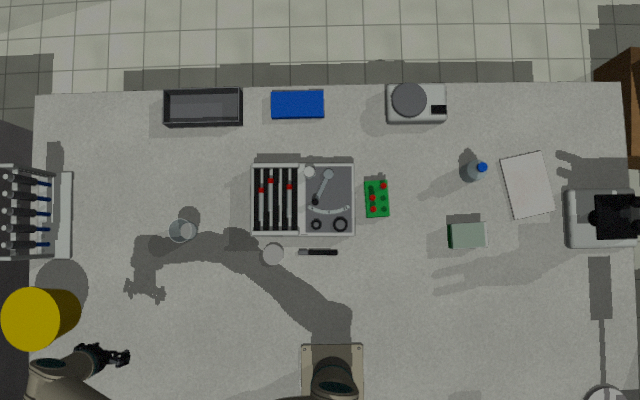

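Call:
step_arm(
  moves="0 0 0 0 -0.94 0 0; 0 0 0 0 -0.94 0 0; -0.6 0 -0.46 0 0 0 0; -0.6 0 -0.46 0 0 0 0; -0.6 0 -0.46 0 0 0 0; -0.6 0 -0.46 0 0 0 0; -0.6 0 -0.46 0 0 0 0; -0.6 0 -0.46 0 0 0 0; -0.6 0 -0.46 0 0 0 0; -0.6 0 -0.46 0 0 0 0; -0.6 0 -0.46 0 0 0 0; -0.6 0 -0.46 0 0 0 0; -0.6 0 -0.46 0 0 0 0; -0.6 0 -0.46 0 0 0 0; -0.6 0 -0.46 0 0 0 0; -0.6 0 -0.46 0 0 0 0; -0.6 0 -0.46 0 0 0 0; -0.6 0 -0.46 0 0 0 0; -0.6 0 -0.46 0 0 0 0; 0 0 0 0 0 0 0",
)

```text
clock: 2.8
eef_pos: [539.7, 117.7, 231.5]
tool_rot: [-1.574, 0.003, 1.563]
force: [-0.0, 0.2, -0.1]
width: -0.0
```

```bash
cat > h.py <<'E'
import numpy as np,cv2
from scipy.spatial.transform import Rotation as Ro
from cell import ctrl,get_image,nets
def st():
    s=ctrl.read_state()
    print(round(s["clock"],2),s["eef_pos"].round(1),s["tool_rot"].round(3),"F",s["force"].round(1),"w",round(s["width"],1)); return s
def cam(p,s=None):
    f=200/np.tan(np.radians(p["vertical_fov"]/2))
    if "R" in p: R,t=np.array(p["R"]),np.array(p["t"])
    else:
        T=np.eye(4);T[:3,:3]=Ro.from_euler("xyz",s["tool_rot"]).as_matrix();T[:3,3]=s["eef_pos"]
        M=np.linalg.inv(T@np.array(p["T_tool_cam"]));R,t=M[:3,:3],M[:3,3]
    return f,R,t
def proj(p,X,s=None):
    f,R,t=cam(p,s);c=R@np.array(X,float)+t;a=c[:2]/c[2];a=a*(1+p["k1"]*(a@a))
    return a*f+[p["cx"],p["cy"]]
def ray(p,uv,z,s=None):
    f,R,t=cam(p,s);d=(np.array(uv,float)-[p["cx"],p["cy"]])/f;a=d.copy()
    for _ in range(20):a=d/(1+p["k1"]*(a@a))
    w=R.T@np.array([a[0],a[1],1]);o=-R.T@t
    return o+w*(z-o[2])/w[2]
E
python3 - <<'E'
from h import *
for n in ("wrist","side"):
    s=st(); p=get_image(n); cv2.imwrite(f"pics/{n}1.png",p["color"])
    if n=="wrist": print(p["T_tool_cam"])
    for t in ("lever_knob","lever_pivot","start_button_top","stop_button_top","mixer"):
        r=nets.place_of(p,t)
        print(n,t,[( [round(float(a)) for a in d["position"]],round(d["conf"],2)) for d in r[:2]])
E
```

```text
2.8 [539.7 117.7 231.5] [-1.574  0.003  1.563] F [-0.   0.2 -0.1] w -0.0
[[ 9.99999469e-01  9.70535873e-04 -3.46587692e-04 -9.10712989e-01]
 [ 6.29492290e-04 -3.08965086e-01  9.51073172e-01 -1.42730569e+02]
 [ 8.15967136e-04 -9.51072886e-01 -3.08965533e-01  7.87838926e+01]
 [ 0.00000000e+00  0.00000000e+00  0.00000000e+00  1.00000000e+00]]
wrist lever_knob [([571, 45, 101], 0.56)]
wrist lever_pivot [([662, -2, 72], 0.97), ([404, 191, -2], 0.6)]
wrist start_button_top [([501, -41, 96], 0.58)]
wrist stop_button_top [([501, 42, 96], 0.85)]
wrist mixer [([582, 86, -3], 0.76), ([658, -3, 72], 0.59)]
3.1 [535.5 125.6 231.3] [-1.570e+00 -1.000e-03  1.574e+00] F [0.2 0.3 0.6] w 0.0
side lever_knob [([570, 42, 107], 0.43), ([502, 43, 98], 0.3)]
side lever_pivot [([660, -3, 76], 0.82)]
side start_button_top [([500, -29, 96], 0.65)]
side stop_button_top [([497, 39, 99], 0.49)]
side mixer [([584, 87, 4], 0.92)]
```

View pics/wrist1.png

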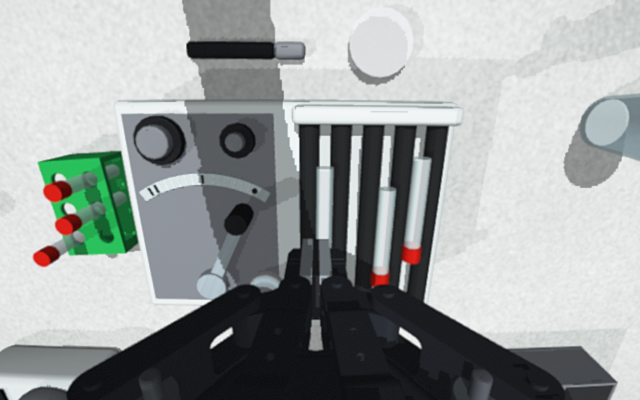

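View pics/side1.png

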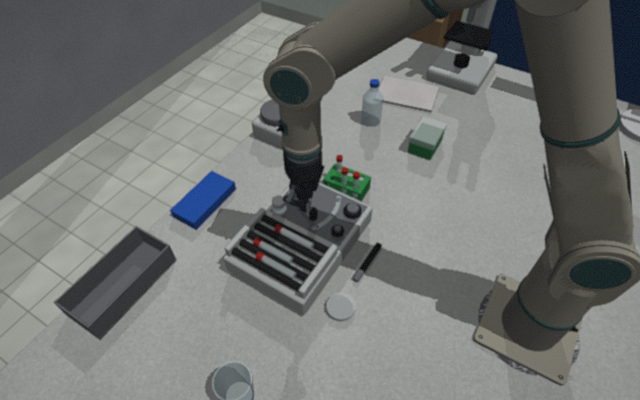

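```bash
python3 - <<'E'
from h import *
s=st(); p=get_image("wrist"); cv2.imwrite("pics/w2.png",p["color"])
cv2.imwrite("pics/w2c.png",cv2.resize(p["color"][80:320,110:350],(720,720),interpolation=cv2.INTER_CUBIC))
for t in ("lever_knob","start_button_top","stop_button_top"):
    r=nets.cut_out(p,t)
    if r:
        m=r[0]["pixels"];ys,xs=np.nonzero(m);print(t,r[0]["conf"],xs.min(),xs.max(),ys.min(),ys.max(),xs.mean(),ys.mean())
O=np.array([581,84.5,0])
for n,X in dict(start=(-82,-122,97),stop=(-82,-45,97),pivot=(80,-85,90),knobtop=(-10,-41.5,123),knobbot=(-10,-41.5,89),c1=(-120,-170,75),c2=(-120,170,75),c3=(120,-170,75)).items(): print(n,proj(p,O+X,s).round(1))
print("tip",proj(p,s["eef_pos"],s), [proj(p,s["eef_pos"]+[0,d,0],s).round() for d in(-15,15)])
E
```

```text
3.4 [536.1 124.4 231.4] [-1.571 -0.     1.572] F [ 0.2 -0.2 -0.1] w 0.0
lever_knob 0.73 189 246 206 301 217.8197381671702 255.52719033232628
start_button_top 0.69 129 165 128 161 147.09773662551441 144.179012345679
stop_button_top 0.72 218 237 136 155 227.61180124223603 145.17080745341616
start [143.3 145.7]
stop [224.9 145.5]
pivot [204.6 289.6]
knobtop [227.6 228.4]
knobbot [236.8 214.7]
c1 [101.2 103.6]
c2 [451.6 103.4]
c3 [144. 309.]
tip [317.11771985 253.03038463] [array([289., 253.]), array([345., 253.])]
```

View pics/w2c.png

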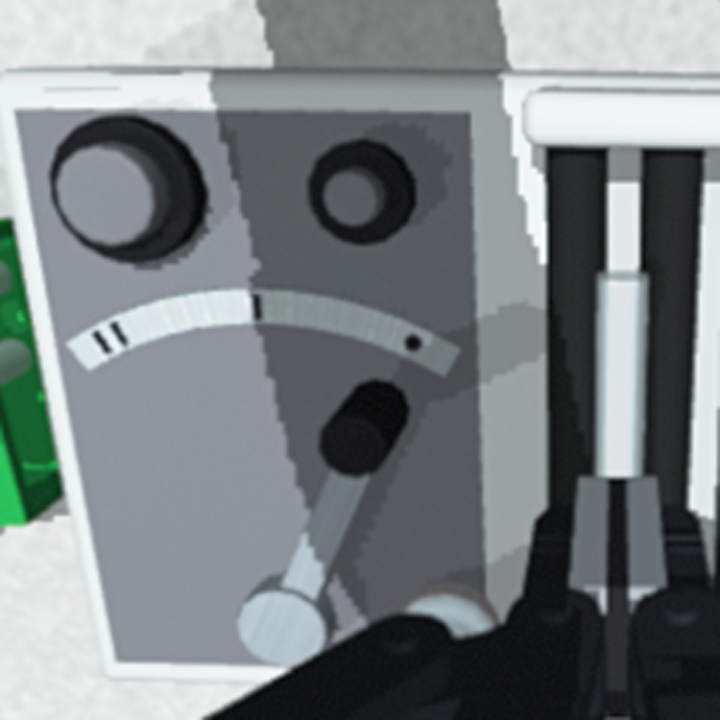

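Call:
step_arm(
  moves="-0.48 0 -0.3 0 0 0 0; -0.48 0 -0.3 0 0 0 0; 0 0.4 0 0 0 0 0; 0 0.4 0 0 0 0 0; 0 0.4 0 0 0 0 0; 0 0.4 0 0 0 0 0; 0 0.4 0 0 0 0 0; 0 0.4 0 0 0 0 0; 0 0 0 0 0 0 0; 0 0 0 0 0 0 0",
)

```text
clock: 4.6
eef_pos: [566.4, 76.0, 111.4]
tool_rot: [-1.57, 0.0, 1.571]
force: [0.4, -1.1, 0.6]
width: -0.1
```

```bash
python3 - <<'E'
from h import *
s=st(); p=get_image("wrist"); cv2.imwrite("pics/w3.png",p["color"])
q=get_image("side"); cv2.imwrite("pics/s3.png",cv2.resize(q["color"][120:320,200:440],(720,600),interpolation=cv2.INTER_CUBIC));st()
E
```

```text
4.6 [566.4  76.  111.4] [-1.57   0.     1.571] F [ 0.4 -1.1  0.6] w -0.1
4.7 [567.2  76.1 112.4] [-1.573 -0.     1.571] F [ 0.7 -0.7 -0.7] w -0.1
```

View pics/w3.png

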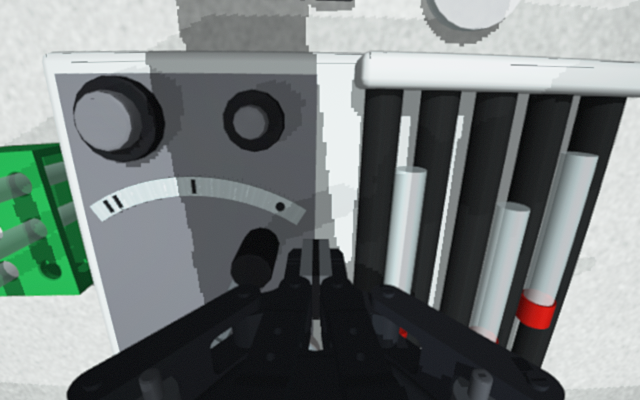

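View pics/s3.png

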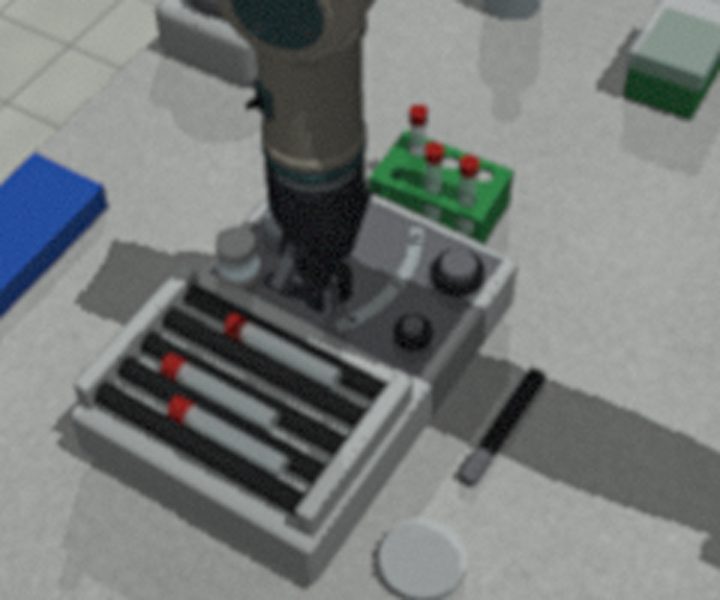

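Call:
step_arm(
  moves="0 0.21 0 0 0 0 0; 0 0 0 0 0 0 0; -0.15 0 0 0 0 0 0; -0.15 0 0 0 0 0 0; -0.15 0 0 0 0 0 0; -0.15 0 0 0 0 0 0; -0.15 0 0 0 0 0 0; -0.15 0 0 0 0 0 0",
)

```text
clock: 5.5
eef_pos: [566.6, 29.6, 101.0]
tool_rot: [-1.572, 0.001, 1.571]
force: [-0.1, -0.9, -0.9]
width: 0.5
```

```bash
python3 - <<'E'
from h import *
s=st(); p=get_image("wrist"); cv2.imwrite("pics/w4.png",p["color"])
E
```

```text
5.5 [566.6  29.6 101. ] [-1.572e+00  1.000e-03  1.571e+00] F [-0.1 -0.9 -0.9] w 0.5
```

View pics/w4.png

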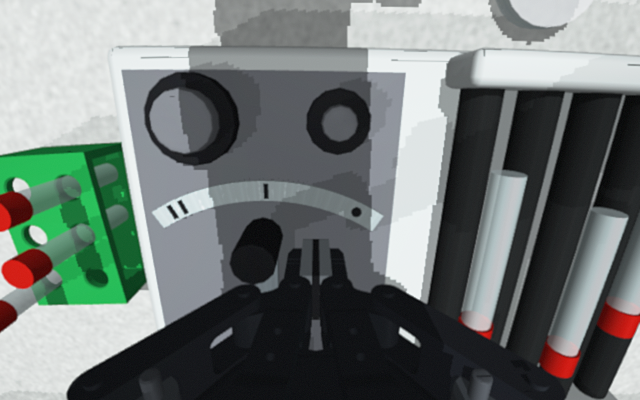

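Call:
step_arm(
  moves="-0.15 0 0 0 0 0 0; -0.15 0 0 0 0 0 0; -0.15 0 0 0 0 0 0; -0.15 0 0 0 0 0 0; -0.15 0 0 0 0 0 0; -0.15 0 0 0 0 0 0; 0 0 0 0 0 0 0",
)

```text
clock: 6.25
eef_pos: [566.2, -16.8, 100.7]
tool_rot: [-1.571, 0.002, 1.569]
force: [0.3, 0.2, -0.2]
width: -0.5
```

```bash
python3 - <<'E'
from h import *
s=st(); p=get_image("wrist"); cv2.imwrite("pics/w5.png",p["color"])
E
```

```text
6.25 [566.2 -16.8 100.7] [-1.571  0.002  1.569] F [ 0.3  0.2 -0.2] w -0.5
```

View pics/w5.png

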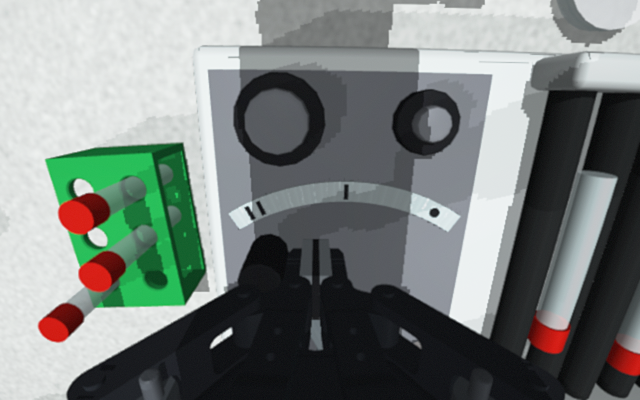

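Call:
step_arm(
  moves="0 -0.4 0 0 0 0 0; 0 -0.4 0 0 0 0 0; 0 -0.4 0 0 0 0 0; 0 -0.4 0 0 0 0 0; 0 -0.4 0 0 0 0 0; -0.1 0 0.3 0 0 0 0; -0.1 0 0.3 0 0 0 0; -0.1 0 0.3 0 0 0 0; -0.1 0 0.3 0 0 0 0; 0 0 0.14 0 0 0 0; 0 0 0 0 0 0 0; 0 0 0 0 0 0 0",
)

```text
clock: 7.5
eef_pos: [500.3, -33.6, 201.0]
tool_rot: [-1.572, -0.0, 1.572]
force: [-0.2, -0.1, -0.6]
width: 0.2
```

```bash
python3 - <<'E'
from h import *
s=st(); p=get_image("wrist"); 
O=np.array([581,84.5,0])
im=p["color"].copy()
for q,c in ((.72,(0,255,255)),(.9,(0,0,255))):
    a=.45-q
    for z in (89,123):
        u=proj(p,O+[80-100*np.cos(a),-85+100*np.sin(a),z],s); print(q,z,u.round(1)); cv2.circle(im,tuple(int(v) for v in u.round()),2,c,-1)
for n,X in dict(start=(-82,-122,97),stop=(-82,-45,97)).items():
    u=proj(p,O+X,s);print(n,u.round(1)); cv2.circle(im,tuple(int(v) for v in u.round()),2,(0,255,0),-1)
cv2.imwrite("pics/w6.png",im)
for n in ("side","top"):
    q=get_image(n);im=q["color"][150:300,230:430] if n=="side" else q["color"][140:260,230:410]
    cv2.imwrite(f"pics/{n}6.png",cv2.resize(im,None,fx=4,fy=4,interpolation=cv2.INTER_CUBIC))
    for t in ("lever_knob","start_button_top"):
        print(n,t,[([round(float(a)) for a in d["position"]],round(d["conf"],2)) for d in nets.place_of(q,t)[:2]])
E
```

```text
7.5 [500.3 -33.6 201. ] [-1.572 -0.     1.572] F [-0.2 -0.1 -0.6] w 0.2
0.72 89 [322.9 255.3]
0.72 123 [323.9 275.2]
0.9 89 [305.4 261. ]
0.9 123 [304.1 281.5]
start [311.9 192.4]
stop [400.9 192.6]
side lever_knob [([570, -40, 107], 0.9)]
side start_button_top [([498, -32, 98], 0.66), ([451, -453, 1], 0.38)]
top lever_knob [([569, -43, 106], 0.71)]
top start_button_top []
```

View pics/w6.png

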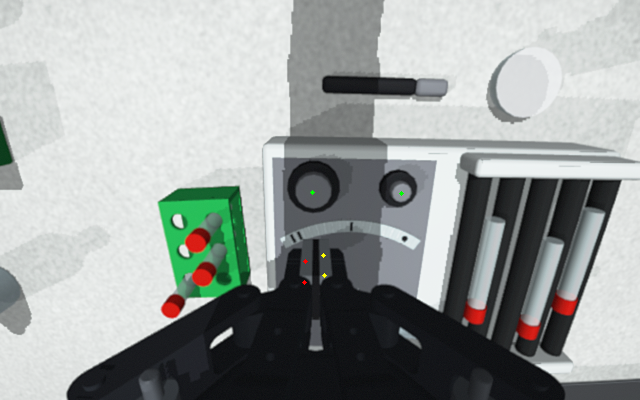

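View pics/side6.png

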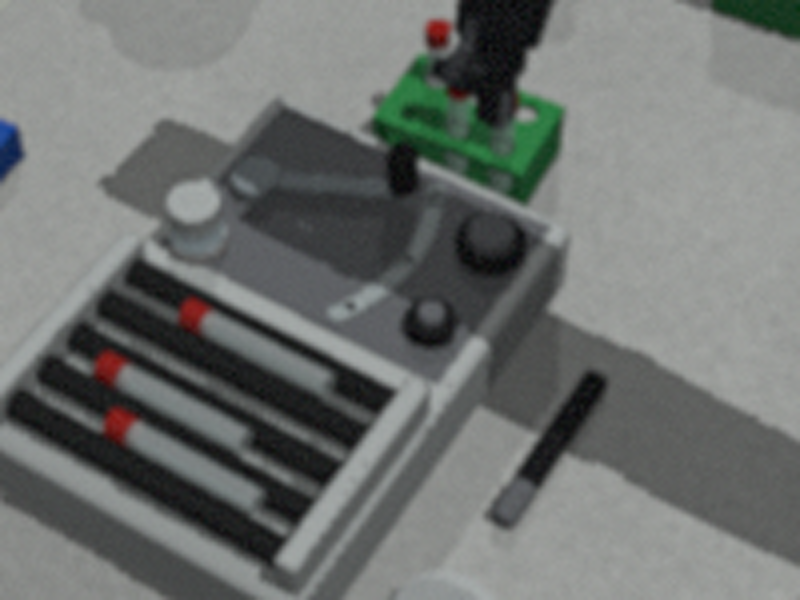

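Call:
step_arm(
  moves="-0.07 0 0.05 0 0 0 0; 0 0.4 0 0 0 0 0; 0 0.4 0 0 0 0 0; 0 0.4 0 0 0 0 0; 0 0.4 0 0 0 0 0; 0 0.3 0 0 0 0 0; 0 0 0 0 0 0 0; 0 0 0 0 0 0 0; 0 0 0 0 0 0 0",
)

```text
clock: 8.75
eef_pos: [497.5, -37.7, 106.6]
tool_rot: [-1.572, 0.0, 1.571]
force: [0.3, 0.4, -0.7]
width: 0.2
```

```bash
python3 - <<'E'
from h import *
s=st(); p=get_image("wrist"); cv2.imwrite("pics/w7.png",p["color"])
E
```

```text
8.75 [497.5 -37.7 106.6] [-1.572  0.     1.571] F [ 0.3  0.4 -0.7] w 0.2
```

View pics/w7.png

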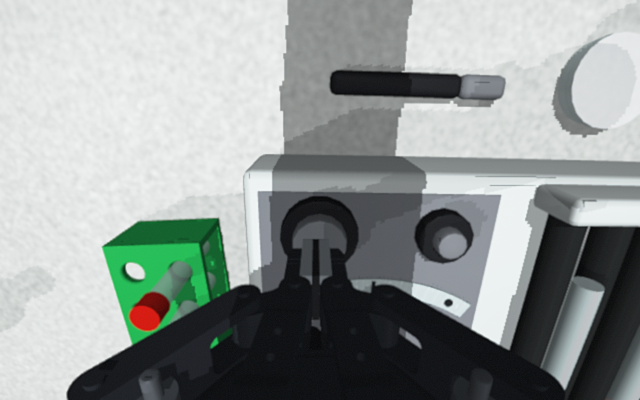

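Call:
step_arm(
  moves="0 0.1 0 0 0 0 0; 0 0.1 0 0 0 0 0; 0 0.06 0 0 0 0 0; 0 0.04 0 0 0 0 0; 0 0 0 0 0 0 0; 0 0 0 0 0 0 0",
)

```text
clock: 9.4
eef_pos: [497.4, -37.6, 91.1]
tool_rot: [-1.572, 0.0, 1.572]
force: [0.1, -0.5, 4.7]
width: -0.1
```

Force 4.7 N at 91.1 mm: essentially at the bottom; press a little more to be sure.

Call:
step_arm(
  moves="0 0.02 0 0 0 0 0; 0 0.02 0 0 0 0 0; 0 0 0 0 0 0 0; 0 0 0 0 0 0 0",
)

```text
clock: 9.8
eef_pos: [497.5, -37.6, 90.7]
tool_rot: [-1.573, 0.0, 1.571]
force: [-3.1, 0.5, 22.6]
width: -0.2
```

Call:
step_arm(
  moves="0 -0.1 0 0 0 0 0; 0 -0.2 0 0 0 0 0; 0 -0.4 0 0 0 0 0; 0 -0.4 0 0 0 0 0; 0 -0.4 0 0 0 0 0; 0 -0.4 0 0 0 0 0; 0 -0.4 0 0 0 0 0; 0 -0.4 0.4 0 0 0 0; 0 -0.4 0.4 0 0 0 0; 0 0 0 0 0 0 0; 0 0 0 0 0 0 0; 0 0 0 0 0 0 0",
)

```text
clock: 11.0
eef_pos: [457.2, -37.5, 243.2]
tool_rot: [-1.57, -0.0, 1.572]
force: [0.2, -1.1, 0.2]
width: -0.0
```

```bash
python3 - <<'E'
from h import *
s=st(); p=get_image("wrist"); cv2.imwrite("pics/w8.png",p["color"])
for n in ("side","top"):
    q=get_image(n);im=q["color"][150:300,230:430] if n=="side" else q["color"][140:260,230:410]
    cv2.imwrite(f"pics/{n}8.png",cv2.resize(im,None,fx=4,fy=4,interpolation=cv2.INTER_CUBIC))
    for t in ("lever_knob","start_button_top","jar","tube_rack"):
        print(n,t,[([round(float(a)) for a in d["position"]],round(d["conf"],2)) for d in nets.place_of(q,t)[:1]])
E
```

```text
11.0 [457.2 -37.5 243.2] [-1.57  -0.     1.572] F [ 0.2 -1.1  0.2] w -0.0
side lever_knob [([569, -41, 106], 0.73)]
side start_button_top [([495, -29, 97], 0.4)]
side jar [([667, 57, 79], 0.77)]
side tube_rack [([580, -157, 0], 0.75)]
top lever_knob [([574, -42, 107], 0.77)]
top start_button_top []
top jar []
top tube_rack [([588, -155, 3], 0.94)]
```

View pics/w8.png

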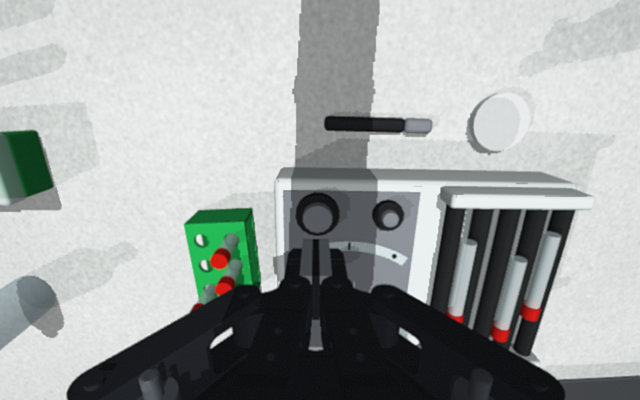

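View pics/side8.png

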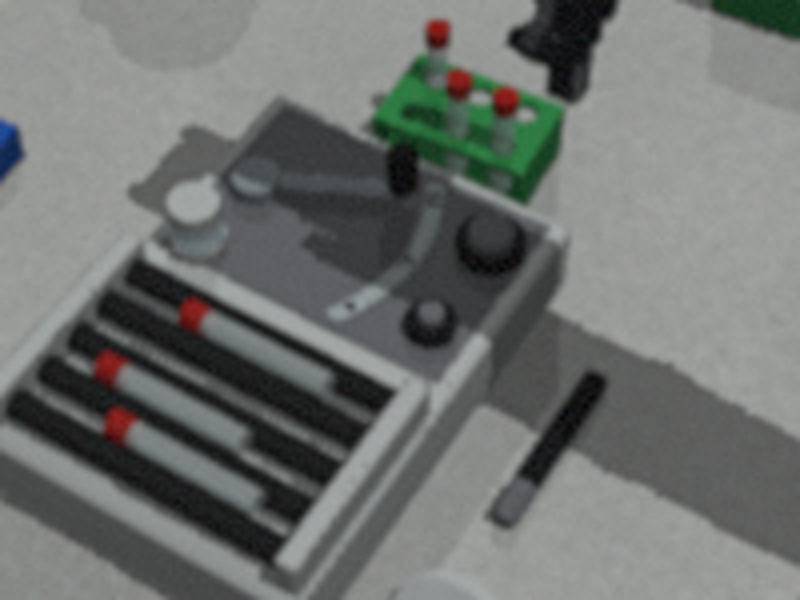

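```bash
python3 -c "
from cell import ctrl
print(ctrl.finish_job())"
```

```text
the job is handed in; nothing more can be done
None
```

The mixer's lever is at fast and the start button has been pressed and released; I handed the job in at about 11 s on the clock.

- **Lever:** I pushed the knob with the closed fingers from rest, past the slow detent and on to the fast stop. In the last pictures the networks put the knob at y ≈ -41 to -42 mm. The fast stop works out to about -44 mm and the draw-in point to about -27 mm. I did not push it against the stop to confirm; I relied on the click mechanism drawing it there and on the camera views.
- **Start button:** I pressed straight down until the finger tips stopped at 90.7 mm, with the force rising from 4.7 to 22.6 N, so it reached the bottom. I then let it come up. The last side picture looks the same as the one before the press, and the side-camera network puts its top at 97 mm. That reading had low confidence (0.40), and the top camera did not find the button.
- **Everything else:** The jar and tube rack were found where they started, within the networks' error. In the pictures the tubes, marker and petri dish look undisturbed. I kept clear of the stop button, and the arm ended clear of everything.

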